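# Press a slide cassette into the sprung magazine and index the turntable

## Task

Take the red slide cassette from the sloped rack, lay it flat in the magazine on top of the grey one and press it down against the spring until both brass latches have snapped over it. Then, with your hand off the cassette, turn the turntable clockwise all the way to its stop (the brass knob is its handle) and let go. Leave the blue cassette on the rack and the other things on the bench where they are.

Things in the scene. Friction and masses are not known exactly. Their poses are not given: they have to be found in the camera images.
- red_cassette_center (a point): Centre of the loose flat aluminium cassette with red top panel: 120 mm long (x), 60 wide (y), 28 thick (z, out of the panel), 0.2 kg. It lies on a rack board sloped 30 degrees: x points up the slope, away from the robot, the top faces up and to the robot. The long sides overhang the board by 10 mm, so fingertips can reach 20 mm past the underside. Either end may go first in the magazine.
- blue_cassette_center (a point): Centre of the same cassette with a blue top panel, on the rack's other board, 140 mm to the side. To be left there.
- grey_cassette_center (a point): Centre of the same cassette with a grey top panel, already in the magazine: it lies flat on the sprung platform, pushed up by it against the undersides of the latches.
- latch_plane (a point): Point in the middle of the magazine, on the turntable's vertical axis, level with the undersides of the two latches, 128 mm over the bench. Turns with the turntable: x along the magazine's length, y across, z up. A cassette just laid in rests on the grey one, its underside about here, holding the latches apart; once pressed in and latched its centre is 14 mm below this point.
- indexer_base: Fixed base under the turntable. The magazine on the turntable is four corner guides, 124 mm apart lengthwise and 64 across (2 mm play round a cassette), reaching 46 mm above latch_plane, the top 16 mm flared. Its long sides are open for 80 mm between the guides, so fingers can go down beside a cassette. The deck is a disc of 300 mm diameter, top 43 mm over the bench.
- latch_a (a joint): How far the latch at the magazine's +x end is pushed out (m): 0 shut, at most 0.011; lightly sprung. Brass, 20 mm wide, ramp-topped up to 27 mm above latch_plane; shut, it reaches 5 mm in over the end of a centred cassette. A cassette pressed down spreads it; it snaps back when the cassette's top is below latch_plane.
- latch_b (a joint): The same for the latch at the -x end.
- platform (a joint): How far the sprung platform under the pile has sunk (m): about 0 at the start with one cassette, 0.028 with two latched in; hard stop at 0.038, so press the top of the cassette 3 to 8 mm below the latch undersides. Spring 90 N/m; pressing takes about 5 to 15 N.
- turntable (a joint): Angle of the turntable (rad): 0 at the start, at the loading stop; grows clockwise seen from above, to a firm stop at 1.047 (60 degrees). Stiff enough (0.35 N m of friction) to stay where it is left.
- knob_grip (a point): Centre of the round upright brass knob on the turntable's deck: 36 mm diameter, 22 mm of straight side, its top 19 mm above this point, 125 mm from the turntable's axis, on a 16 mm post.
- rack: Fixed wooden-based rack, 150 by 230 mm, 110 mm high at the back, with the two sloped boards; origin at the centre of its underside.
- arc_holder: Bystander: blackened iron carbon holder, 100 by 90 mm foot, 133 mm high; origin under its foot.
- carbon_rod_a: Bystander: black carbon rod with a copper tip, 200 mm long, 14 mm thick, lying.
- carbon_rod_b: Bystander: the second such rod.
- lens_cap: Bystander: nickel lens cap, 72 mm diameter, 26 mm high.
- cleaner: Bystander: amber bottle, 60 mm diameter, 140 mm high.
- dust_brush: Bystander: brush 180 mm long, lying.
Mind the look-alikes: they are no part of the job. Leave any black look-alike of the part that bears red_cassette_center alone. Leave any turquoise look-alike of the part that bears grey_cassette_center alone.

How it is judged:
By the outcome, as a careful person would: the job done as asked, in the order asked, and still so for the second after the job is handed in, with the robot touching nothing.
It also fails if it takes over 59 s, if anything falls off the work surface, if the arm or the gripper's body presses on something with over 40 N, if the wrist force passes 120 N, or if a joint passes its speed limit or range.

## Robot

A 6-joint arm with a two-finger parallel gripper is mounted at the origin on the work surface. World frame = base frame: x ahead of the robot, y to its left, z up, the work surface at z = 0. Lengths are in mm, angles in rad, forces in N, time in s.
With the tool pointing down it reaches from about 300 to 775 mm from the base axis. Payload 14.6 kg.
Tool frame: the origin (TCP) lies between the finger pads; the fingertips stand 17 mm ahead of it and the grasp point (between the pads) lies 2 mm behind it (manip.tip_reach is the distance from the TCP to the fingertips, in mm); z points along the fingers, y is the line along which they close (so a half turn about z gives the same grasp; the last joint's range is limited). The gripper opens to 94 mm and grips with 3 to 60 N. Pads are 16 mm wide; open, the fingers measure 119 mm over their backs; the gripper's body (75 mm by 177 mm) begins 78 mm behind the grasp point.
Start: joints at [-1.216, 0.3, 1.521, -0, 1.321, -0.067], TCP at [225.164, -501.787, 222.446] pointing down, gripper open.
Joint ranges: [-3.03, 3.03], [-0.79, 2.21], [0.23, 2.52], [-1.04, 4.18], [0, 3.07], [-2.55, 2.55]. Speed limits (rad/s): [2.22, 2.22, 2.57, 3.14, 3.14, 3.14].

## Interface

Orientations are given as [roll, pitch, yaw] about the fixed x, y, z axes, in that order (R = Rz(yaw) Ry(pitch) Rx(roll)).
In Python, from cell import manip, viewer gives the robot as it stands.
- The arm moves only by the tool apply_moves, never from a script. Its argument "moves" is a list of rows, each a list of 3 entries, a list of its own where there are three numbers: the shift along the tool's x, y, z each as a share of 0.25 m, from -1 to 1, then the turn, a rotation vector about the tool's x, y, z each as a share of pi rad, from -1 to 1, then the closure, from 0 (fully open) to 1 (shut). In form: [[[dx, dy, dz], [wx, wy, wz], grip], ...]. A call has 1 to 12 rows; each row is the pose to reach, as a shift and turn from the pose commanded when the call began, along the tool's axes at that moment, turning the shorter way round; what a row does not reach only later rows make up. A row lasts 1/12 s, in which the tool goes at most 41.7 mm and 7.16 degrees, less where a joint would pass 70% of its speed; a pose out of reach is approached as far as the arm can. A call with a number of a shift or a turn outside -1 to 1 is refused whole. A call with a gripper value outside its range is refused whole. The fingers move at their own pace and stop on an object; "squeeze" is the grip in N (left out, the last holds). Time passes only in rows, so rows that repeat a pose let the fingers close. It gives the time, the measured TCP pose, the force, the opening and the grip force at its end, in the units of the state.
- manip.read_state(): the state, without advancing time (a new reading comes with each control period).
- viewer.camera(name): name is "side" or "top"; returns the picture (384x512x3 uint8, blue, green, red); there is no depth.
- viewer.camera_info(name): a dict with "camera_matrix" (3x3 intrinsics, pixels), "k1" (the pictures are not rectified: a ray, as slopes to the right and down, at radius r is drawn at 1 + k1 r^2 times it, then the intrinsics apply), "R" (3x3) and "t" (3): a world point X has camera coordinates R X + t. Camera axes: x right, y down, z forward; pixel columns grow to the right and rows downward; lengths in mm; the calibration is good to about 2 mm. A picture is of the moment at which its call begins. camera_info takes no time and is no camera call.
- manip.sign_off(): hands the job in; it is judged then, once.
The state is a dict: "clock": time; "joints": joint angles; "qd": joint speeds; "effort": joint torques, N m; "eef_pos": TCP position; "eef_rot": TCP orientation; "wrist_force": force on the tool from outside, world axes, zero at the start; "moment": the same for the moment, N m; "finger_gap": finger opening in mm; "finger_force": force on a finger pad.
Only numpy, scipy, OpenCV 4.12 (cv2) and the standard library are available. Lean on these libraries where they do the work, as an engineer would, in place of code of your own. Each camera call takes 0.05 s, during which the arm holds its last target. There are 200 camera calls.

## Working session

There is one attempt and no reset: what is moved stays moved. The work goes in short steps, Python scripts to look and compute and a tool call to move; the robot and the scene stay as the last step left them, time stands still between calls to the robot, and variables do not carry over. Pictures are saved under pics/ and viewed, at most 10 in all, crops included, and the job is handed in when it is done.

Besides the shell and the picture viewer there is one more tool, called by a JSON object that holds its "name" and its "arguments". apply_moves: Moves the arm, as the interface text tells. Shift numbers are shares of 0.25 m and turn numbers shares of pi rad, none past 1 either way. Its arguments: {"type":"object","properties":{"moves":{"type":"array"},"squeeze":{"type":"number"}},"required":["moves"]}

```bash
ls; mkdir -p pics; python3 - <<'E'
from cell import manip, viewer
import cv2, numpy as np
for n in ("side","top"):
    im=viewer.camera(n); cv2.imwrite(f"pics/{n}0.png",im)
    i=viewer.camera_info(n); print(n,np.round(i["camera_matrix"],1).tolist(),i["k1"],np.round(i["R"],3).tolist(),np.round(i["t"],1).tolist())
s=manip.read_state(); print(s)
a=cv2.imread("pics/top0.png");b=cv2.imread("pics/side0.png")
E
```

```text
pics
side [[350.6, 0.0, 256.3], [0.0, 350.6, 190.4], [0.0, 0.0, 1.0]] -0.08594812369570505 [[0.728, -0.685, 0.004], [-0.401, -0.43, -0.809], [0.556, 0.588, -0.588]] [-351.0, 296.6, 1135.1]
top [[467.5, 0.0, 249.6], [0.0, 467.5, 189.5], [0.0, 0.0, 1.0]] 0.00419825328458925 [[0.009, -1.0, -0.009], [-0.981, -0.007, -0.196], [0.196, 0.01, -0.981]] [18.7, 507.5, 1484.1]
{'clock': 0.1, 'joints': array([-1.21557922e+00,  3.00403896e-01,  1.52148641e+00, -1.43994469e-05,
        1.32070694e+00, -6.66415464e-02]), 'qd': array([ 0.00046502, -0.00116488, -0.00069405, -0.00137493, -0.00015745,
       -0.002025  ]), 'effort': array([ 1.46300295e-04, -5.32647407e+01, -3.53288949e+01,  7.08285207e-02,
        2.34139472e-02, -9.25436461e-05]), 'eef_pos': array([ 225.10224609, -501.5983965 ,  221.96323496]), 'eef_rot': array([-3.14058936e+00, -5.29809226e-05,  4.21862200e-01]), 'wrist_force': array([ 0.92297662,  0.78914747, -0.45250527]), 'moment': array([ 0.00893604, -0.03340378, -0.08476918]), 'finger_force': 0.0, 'finger_gap': 93.8262815407289}
```

View pics/top0.png

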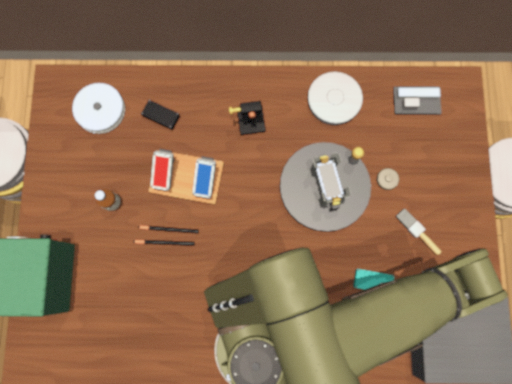

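View pics/side0.png

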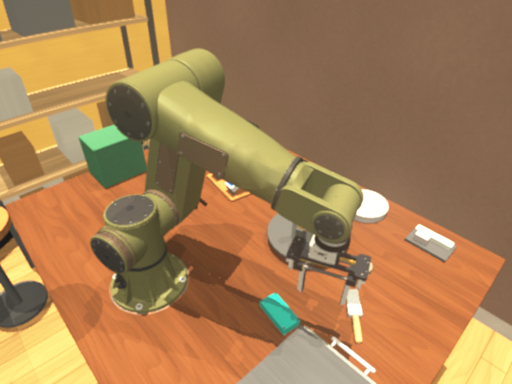

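The top view shows these parts:
- Red cassette at (161,171) and blue at (203,180), both on the orange rack. A black look-alike lies on the bench at (160,115).
- Turntable at (326,186), with the grey cassette in its magazine at (329,182) and the knob at (358,153). A turquoise look-alike is at (372,279).

In the side view the arm hides the rack and most of the turntable. The red one on the rack fits the description, and so does the grey one between the guides. I'll confirm both in an enlarged crop.

```bash
cat > h.py <<'E'
import numpy as np, cv2
from scipy.spatial.transform import Rotation as Ro
from cell import manip, viewer
def ray(n,px):
    i=viewer.camera_info(n); K=np.array(i["camera_matrix"]); d=(np.array(px,float)-K[:2,2])/K[0,0]
    u=d.copy()
    for _ in range(20): u=d/(1+i["k1"]*(u@u))
    R=np.array(i["R"]); t=np.array(i["t"]); v=R.T@np.r_[u,1]
    return -R.T@t, v/np.linalg.norm(v)
def onz(n,px,z):
    c,v=ray(n,px); return c+v*(z-c[2])/v[2]
def tri(p,q):   # top px, side px -> point, miss distance
    c,v=ray("top",p); d,w=ray("side",q)
    s=np.linalg.lstsq(np.c_[v,-w],d-c,rcond=None)[0]
    a,b=c+v*s[0],d+w*s[1]; return (a+b)/2,np.linalg.norm(a-b)
def proj(n,X):
    i=viewer.camera_info(n); K=np.array(i["camera_matrix"]); c=np.array(i["R"])@X+np.array(i["t"]); u=c[:2]/c[2]
    return K[0,0]*u*(1+i["k1"]*(u@u))+K[:2,2]
def blobs(im,lo,hi,roi,amin=15):  # HSV mask blobs in roi x0,y0,x1,y1
    m=cv2.inRange(cv2.cvtColor(im,cv2.COLOR_BGR2HSV),np.array(lo),np.array(hi)); k=np.zeros_like(m)
    x0,y0,x1,y1=roi; k[y0:y1,x0:x1]=m[y0:y1,x0:x1]
    cs=cv2.findContours(k,cv2.RETR_EXTERNAL,cv2.CHAIN_APPROX_NONE)[0]
    return sorted([c for c in cs if cv2.contourArea(c)>amin],key=cv2.contourArea,reverse=True)
def pose():
    s=manip.read_state(); return s["eef_pos"],Ro.from_euler("xyz",s["eef_rot"])
def go(P,E,base=None):  # row numbers for target P, rpy E
    p,R=base or pose(); T=E if isinstance(E,Ro) else Ro.from_euler("xyz",E)
    print("shift",np.round(R.inv().apply(np.array(P)-p)/250,3),"turn",np.round((R.inv()*T).as_rotvec()/np.pi,4), "deg",round(np.degrees((R.inv()*T).magnitude()),1))
E
python3 - <<'E'
from h import *
im=cv2.imread("pics/top0.png")
a=cv2.resize(im[135:215,130:240],None,fx=3.6,fy=3.6,interpolation=cv2.INTER_CUBIC)
b=cv2.resize(im[135:235,275:375],None,fx=4,fy=4,interpolation=cv2.INTER_CUBIC)
o=np.zeros((400,800,3),np.uint8); o[:a.shape[0],:a.shape[1]]=a; o[:400,400:]=b; cv2.imwrite("pics/crop1.png",o)
for nm,lo,hi,roi in [("red",(0,150,120),(6,255,255),(140,140,180,200)),("red2",(172,150,120),(180,255,255),(140,140,180,200)),("blue",(95,120,80),(120,255,255),(180,150,225,205)),("grey",(0,0,190),(180,40,255),(300,150,360,215)),("brass",(18,120,100),(32,255,255),(300,140,375,215)),("disc",(0,0,80),(180,40,255),(270,130,380,240))]:
    for c in blobs(im,lo,hi,roi,4)[:4]:
        r=cv2.minAreaRect(c); print(nm,cv2.contourArea(c),np.round(r[0],1),np.round(r[1],1),round(r[2],1),np.round(cv2.boxPoints(r),1).tolist())
E
```

```text
red 275.0 [160.5 171.1] [11.2 27.9] 5.2 [[153.6999969482422, 184.5], [156.1999969482422, 156.6999969482422], [167.39999389648438, 157.8000030517578], [164.89999389648438, 185.5]]
blue 291.5 [202.9 178.9] [11.7 28.2] 7.1 [[195.39999389648438, 192.1999969482422], [198.8000030517578, 164.1999969482422], [210.39999389648438, 165.6999969482422], [206.89999389648438, 193.60000610351562]]
grey 638.0 [329.4 179.9] [38.2 19.5] 74.1 [[314.79998779296875, 164.1999969482422], [333.5, 158.8000030517578], [344.0, 195.60000610351562], [325.29998779296875, 200.89999389648438]]
brass 96.5 [357.5 152.5] [11. 11.] 90.0 [[352.0, 147.0], [363.0, 147.0], [363.0, 158.0], [352.0, 158.0]]
brass 17.5 [324. 159.] [4. 6.] 90.0 [[321.0, 157.0], [327.0, 157.0], [327.0, 161.0], [321.0, 161.0]]
brass 12.5 [335.7 199.5] [3.2 6.6] 71.6 [[332.0, 199.0], [338.29998779296875, 196.89999389648438], [339.29998779296875, 199.89999389648438], [333.0, 202.0]]
disc 6009.5 [324.5 186.5] [87. 89.] 90.0 [[280.0, 143.0], [369.0, 143.0], [369.0, 230.0], [280.0, 230.0]]
```

View pics/crop1.png

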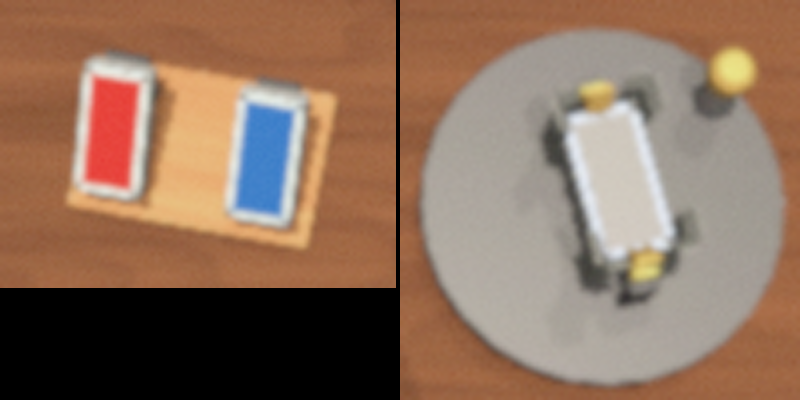

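The crop confirms it: the red-panelled cassette is on the rack's left board, and the grey-panelled one is in the magazine between two brass latches, with the knob at upper right. Next I'll move the arm out of the side camera's way.

{"name": "apply_moves", "arguments": {"moves": [[[1,-1,-0.6],[0,0,0],0],[[1,-1,-0.6],[0,0,0],0],[[1,-1,-0.6],[0,0,0],0],[[1,-1,-0.6],[0,0,0],0],[[1,-1,-0.6],[0,0,0],0],[[1,-1,-0.6],[0,0,0],0],[[1,-1,-0.6],[0,0,0],0],[[1,-1,-0.6],[0,0,0],0],[[1,-1,-0.6],[0,0,0],0],[[1,-1,-0.6],[0,0,0],0]]}}

```text
clock: 0.93
eef_pos: [352.1, -167.8, 375.0]
eef_rot: [3.139, -0.003, 0.425]
wrist_force: [-0.0, -0.6, 0.5]
finger_gap: 94.1
finger_force: 0.0
```

{"name": "apply_moves", "arguments": {"moves": [[[0.6,-1,0],[0,0,0.188],0],[[0.6,-1,0],[0,0,0.188],0],[[0.6,-1,0],[0,0,0.188],0],[[0.6,-1,0],[0,0,0.188],0],[[0.6,-1,0],[0,0,0.188],0],[[0.6,-1,0],[0,0,0.188],0],[[0.6,-1,0],[0,0,0.188],0],[[0.6,-1,0],[0,0,0.188],0]]}}

```text
clock: 1.6
eef_pos: [384.3, 111.3, 372.2]
eef_rot: [3.141, 0.0, -0.171]
wrist_force: [0.8, -0.1, 0.5]
finger_gap: 94.0
finger_force: 0.0
```

{"name": "apply_moves", "arguments": {"moves": [[[-0.3,-1,0],[0,0,0],0],[[-0.3,-1,0],[0,0,0],0],[[-0.3,-1,0],[0,0,0],0],[[-0.3,-1,0],[0,0,0],0],[[-0.3,-1,0],[0,0,0],0],[[-0.3,-1,0],[0,0,0],0],[[-0.3,-1,0],[0,0,0],0]]}}

```text
clock: 2.18
eef_pos: [351.5, 372.7, 370.9]
eef_rot: [3.14, 0.002, -0.166]
wrist_force: [0.4, 0.2, -1.0]
finger_gap: 94.3
finger_force: 0.0
```

```bash
python3 - <<'E'
from h import *
a=viewer.camera("side"); b=viewer.camera("top")
cv2.imwrite("pics/side1.png",a); cv2.imwrite("pics/top1.png",b)
o=np.zeros((600,800,3),np.uint8)
r=cv2.resize(a[120:300,170:370],(800,600)[0:2] and (660,594),interpolation=cv2.INTER_CUBIC); o[:594,:660]=r; cv2.imwrite("pics/crop2.png",o)
full=(0,0,512,384)
for n,im in (("side",a),("top",b)):
  for nm,lo,hi in [("red",(0,150,120),(6,255,255)),("blue",(98,120,80),(120,255,255)),("brass",(18,130,100),(32,255,255))]:
    for c in blobs(im,lo,hi,full,8)[:5]:
        q=cv2.minAreaRect(c); m=cv2.moments(c); print(n,nm,cv2.contourArea(c),np.round([m["m10"]/m["m00"],m["m01"]/m["m00"]],1),np.round(q[1],1),round(q[2],1))
E
```

```text
side red 80.0 [221.3 161.2] [ 4.6 20.7] 48.0
side blue 98.5 [237.3 175.7] [ 5.2 22.1] 47.5
side brass 1908.0 [65.9 44.1] [ 22.8 125.5] 80.0
side brass 1717.0 [ 28.  339.7] [45.5 79.8] 62.6
side brass 1438.5 [ 57.9 369.2] [89. 40.] 0.0
side brass 1112.5 [481.8 359.9] [49.2 63.3] 32.1
side brass 505.5 [151.2 105.8] [48.1 17.8] 74.9
top red 276.0 [160.5 171.2] [11.3 27.9] 5.4
top blue 290.5 [202.9 178.9] [11.6 28.2] 7.6
top brass 92.5 [357.6 152.4] [11. 11.] 90.0
top brass 32.5 [502.3 216.5] [ 3. 16.] 90.0
top brass 13.0 [ 14.6 190.8] [ 4.1 22.8] 61.2
top brass 11.5 [323.8 159.6] [3. 5.] 90.0
```

View pics/crop2.png

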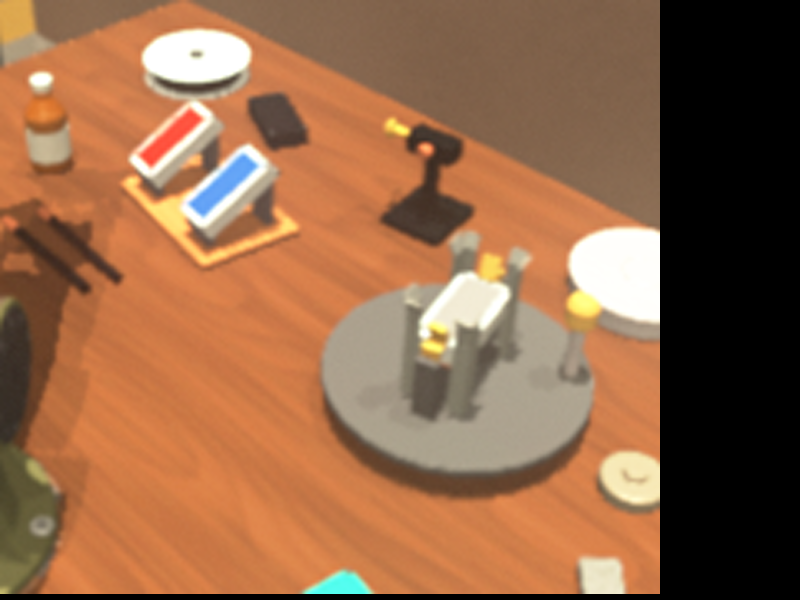

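The side view now shows everything clear: red cassette at about (221,161), grey at about (310,212), knob at about (347,214), all in full-image pixels.

```bash
python3 - <<'E'
from h import *
a=cv2.imread("pics/side1.png"); b=cv2.imread("pics/top1.png")
cen=lambda c:(lambda m:np.array([m["m10"]/m["m00"],m["m01"]/m["m00"]]))(cv2.moments(c))
def quad(c): return cv2.boxPoints(cv2.minAreaRect(c))
for nm,lo,hi,rt,rs in [("red",(0,150,120),(6,255,255),(140,140,180,200),(200,140,240,180)),("blue",(98,120,80),(120,255,255),(180,150,225,205),(220,150,260,200)),("knob",(18,110,100),(34,255,255),(340,140,375,170),(335,195,360,225))]:
    ct,cs=blobs(b,lo,hi,rt)[0],blobs(a,lo,hi,rs)[0]
    X,e=tri(cen(ct),cen(cs)); print(nm,np.round(X,1),"miss",round(e,1),cv2.contourArea(cs))
    if nm!="knob":
        # line of long axis: ends as mean of short-edge midpoints
        E=[]
        for c in(ct,cs):
            q=quad(c); d=[np.linalg.norm(q[i]-q[(i+1)%4]) for i in range(4)]; i=int(np.argmin(d[:2])); m=[(q[i]+q[i+1])/2,(q[(i+2)%4]+q[(i+3)%4])/2]
            m.sort(key=lambda p:p[1]); E.append(m)
        P=[tri(E[0][k],E[1][k])[0] for k in(0,1)]; d=P[0]-P[1]
        print("  ends",np.round(P,1).tolist(),"len",round(np.linalg.norm(d),1),"yaw",round(np.degrees(np.arctan2(d[1],d[0])),1),"slope",round(np.degrees(np.arcsin(d[2]/np.linalg.norm(d))),1))
        # top-view yaw on the 30deg plane through X
        c0,_=ray("top",(0,0)); psi=-10*np.pi/180
        for _ in range(5):
            n=np.array([-.5*np.cos(psi),-.5*np.sin(psi),.866]); Q=[]
            for p in E[0]:
                c0,v=ray("top",p); Q.append(c0+v*(n@(X-c0))/(n@v))
            d=Q[0]-Q[1]; psi=np.arctan2(d[1],d[0])
        print("  plane yaw",round(np.degrees(psi),1),"len",round(np.linalg.norm(d),1),"slope",round(np.degrees(np.arcsin(d[2]/np.linalg.norm(d))),1), "mid", np.round((Q[0]+Q[1])/2,1))
# grey panel
for lo in (165,175,185):
  for n,im,roi in(("top",b,(305,150,355,210)),("side",a,(294,197,327,228))):
    c=blobs(im,(0,0,lo),(180,45,255),roi)
    for k in c[:2]:
        q=cv2.minAreaRect(k); print(n,lo,cv2.contourArea(k),np.round(cen(k),1),np.round(q[1],1),"z128",np.round(onz(n,cen(k),128),1)); 
        if n=="top":
            Q=[onz(n,p,128) for p in quad(k)]; print("   edges",[(round(np.linalg.norm(Q[i]-Q[i-1]),1),round(np.degrees(np.arctan2(*(Q[i]-Q[i-1])[1::-1])),1)) for i in(1,2)])
c=blobs(b,(0,0,80),(180,40,255),(270,130,380,240))[0]
e=cv2.fitEllipse(cv2.convexHull(c)); print("disc",np.round(e[0],1),np.round(e[1],1),np.round(onz("top",e[0],43),1), [np.round(onz("top",(x,y),43),0).tolist() for x,y in((e[0][0]-e[1][1]/2,e[0][1]),(e[0][0]+e[1][1]/2,e[0][1]))])
# rack corners from crop1
Q=[onz("top",(130+x/3.6,135+y/3.6),8) for x,y in((67,205),(308,247),(336,95))]; print("rack",np.round(Q,1).tolist(),[round(np.degrees(np.arctan2(*(Q[i+1]-Q[i])[1::-1])),1) for i in(0,1)])
E
```

```text
red [557.7 310.5  88.1] miss 0.2 80.0
  ends [[598.3, 303.2, 112.0], [517.3, 316.6, 67.0]] len 93.6 yaw -9.4 slope 28.7
  plane yaw -9.9 len 94.7 slope 30.0 mid [557.7 310.4  88.1]
blue [533.6 172.7  87.5] miss 0.2 98.5
  ends [[574.0, 165.6, 110.3], [492.8, 179.7, 64.4]] len 94.3 yaw -9.9 slope 29.1
  plane yaw -10.3 len 95.6 slope 30.0 mid [533.1 172.9  87.2]
knob [ 611.6 -316.4  132.1] miss 0.4 67.5
top 165 706.5 [329.6 179.6] [38.9 21.8] z128 [ 524.9 -227.8  128. ]
   edges [(np.float64(69.4), np.float64(-72.6)), (np.float64(123.2), np.float64(-165.3))]
top 165 202.0 [309.8 199.4] [23. 15.] z128 [ 461.9 -165.1  128. ]
   edges [(np.float64(46.6), np.float64(-89.6)), (np.float64(72.4), np.float64(178.8))]
side 165 289.0 [310.4 211.2] [18.3 27.8] z128 [ 535.6 -219.8  128. ]
top 175 675.5 [329.4 179.7] [38.6 20.5] z128 [ 524.6 -227.   128. ]
   edges [(np.float64(65.1), np.float64(-74.0)), (np.float64(122.3), np.float64(-166.7))]
top 175 88.0 [308.8 203.5] [14.  9.] z128 [ 448.9 -161.7  128. ]
   edges [(np.float64(27.9), np.float64(-89.6)), (np.float64(43.9), np.float64(178.9))]
side 175 275.0 [310.9 211.3] [18.3 27.8] z128 [ 536.7 -221.3  128. ]
top 185 648.5 [329.4 179.7] [38.2 19.8] z128 [ 524.7 -227.1  128. ]
   edges [(np.float64(62.8), np.float64(-73.3)), (np.float64(121.0), np.float64(-166.0))]
side 185 268.0 [311.  211.3] [17.6 28.3] z128 [ 536.9 -221.6  128. ]
disc [324.8 186.5] [86.9 90. ] [ 520.4 -225.3   43. ] [[519.0, -77.0, 43.0], [521.0, -373.0, 43.0]]
rack [[504.9, 363.9, 8.0], [466.6, 136.8, 8.0], [613.0, 113.5, 8.0]] [np.float64(-99.6), np.float64(-9.0)]
```

```bash
python3 - <<'E'
from h import *
s=manip.read_state(); j=s["joints"]
f=lambda q:Ro.from_euler("z",q[0])*Ro.from_euler("y",q[1]+q[2])*Ro.from_euler("z",q[3])*Ro.from_euler("y",q[4])*Ro.from_euler("z",q[5]+np.pi/2)
print(np.round(j,3),"model err deg",round(np.degrees((f(j).inv()*pose()[1]).magnitude()),2))
def wrist(T,j1,ph):
    w=(Ro.from_euler("z",j1)*Ro.from_euler("y",ph)).inv()*T; a=w.as_euler("ZYZ"); a[2]-=np.pi/2
    return np.round((a+np.pi)%(2*np.pi)-np.pi,2)
psi=np.radians(-9.9)
for flip in(0,np.pi):
  T=Ro.from_euler("z",psi)*Ro.from_euler("y",-np.pi/6)*Ro.from_euler("x",np.pi)*Ro.from_euler("z",flip)
  for ph in(1.7,1.9,2.1): print("rack",flip,wrist(T,np.arctan2(309,540),ph))
n=np.array([-.5*np.cos(psi),-.5*np.sin(psi),.8660]); C=np.array([557.7,310.4,88.1])-14*n; G=C+4*n
print("G",G)
T=[np.pi,-np.pi/6,psi]; go(G+90*n,T); go(G+90*n,Ro.from_euler("xyz",T)*Ro.from_euler("z",np.pi))
b=cv2.imread("pics/top1.png")
p,q=onz("top",(324,159),145),onz("top",(335.7,199.5),145); print("latches",p,q,np.degrees(np.arctan2(*(p-q)[1::-1])),(p+q)/2)
E
```

```text
[ 0.738  0.145  1.371 -0.     1.628  2.475] model err deg 0.0
rack 0 [-0.38  1.06  2.39]
rack 0 [-0.43  0.87  2.48]
rack 0 [-0.52  0.69  2.61]
rack 3.141592653589793 [-0.38  1.06 -0.76]
rack 3.141592653589793 [-0.43  0.87 -0.66]
rack 3.141592653589793 [-0.52  0.69 -0.53]
G [562.62554663 309.5403545   79.44      ]
shift [0.691 0.097 0.854] turn [1.000e-04 1.671e-01 2.200e-03] deg 30.1
shift [0.691 0.097 0.854] turn [-2.590e-01  1.000e-04 -9.636e-01] deg 179.6
latches [ 586.69417735 -209.12570702  145.        ] [ 458.96913923 -241.96089204  145.        ] 14.417240238609388 [ 522.83165829 -225.54329953  145.        ]
```

{"name": "apply_moves", "arguments": {"moves": [[[0.28,0.04,0.34],[0,0,-0.47],0],[[0.28,0.04,0.34],[0,0,-0.47],0],[[0.28,0.04,0.34],[0,0,-0.47],0],[[0.28,0.04,0.34],[0,0,-0.47],0],[[0.28,0.04,0.34],[0,0,-0.47],0],[[0.28,0.04,0.34],[0,0,-0.47],0],[[0.28,0.04,0.34],[0,0,-0.47],0],[[0.28,0.04,0.34],[0,0,-0.47],0],[[0.28,0.04,0.34],[0,0,-0.47],0],[[0.28,0.04,0.34],[0,0,-0.47],0],[[0.28,0.04,0.34],[0,0,-0.47],0],[[0.28,0.04,0.34],[0,0,-0.47],0]]}}

```text
clock: 3.28
eef_pos: [420.5, 345.4, 287.6]
eef_rot: [3.141, 0.0, 1.313]
wrist_force: [-0.3, -0.5, 0.1]
finger_gap: 94.0
finger_force: 0.0
```

```bash
python3 - <<'E'
from h import *
psi=np.radians(-9.9); n=np.array([-.5*np.cos(psi),-.5*np.sin(psi),.8660]); G=np.array([562.6,309.5,79.4])
print(pose()[0],manip.read_state()["joints"][5]); go(G+90*n,Ro.from_euler("xyz",[np.pi,-np.pi/6,psi])*Ro.from_euler("z",np.pi))
E
```

```text
[420.51889554 345.38536949 287.5644522 ] 0.8784771429554952
shift [-0.009  0.407  0.521] turn [-0.1377 -0.1263 -0.5138] deg 98.4
```

{"name": "apply_moves", "arguments": {"moves": [[[-0.01,0.407,0.521],[-0.138,-0.126,-0.514],0],[[-0.01,0.407,0.521],[-0.138,-0.126,-0.514],0],[[-0.01,0.407,0.521],[-0.138,-0.126,-0.514],0],[[-0.01,0.407,0.521],[-0.138,-0.126,-0.514],0],[[-0.01,0.407,0.521],[-0.138,-0.126,-0.514],0],[[-0.01,0.407,0.521],[-0.138,-0.126,-0.514],0],[[-0.01,0.407,0.521],[-0.138,-0.126,-0.514],0],[[-0.01,0.407,0.521],[-0.138,-0.126,-0.514],0],[[-0.01,0.407,0.521],[-0.138,-0.126,-0.514],0],[[-0.01,0.407,0.521],[-0.138,-0.126,-0.514],0],[[-0.01,0.407,0.521],[-0.138,-0.126,-0.514],0],[[-0.01,0.407,0.521],[-0.138,-0.126,-0.514],0]]}}

```text
clock: 4.28
eef_pos: [518.0, 316.4, 157.5]
eef_rot: [3.088, 0.469, 2.738]
wrist_force: [-0.2, 0.2, -0.2]
finger_gap: 94.1
finger_force: 0.0
```

```bash
python3 - <<'E'
from h import *
psi=np.radians(-9.9); n=np.array([-.5*np.cos(psi),-.5*np.sin(psi),.8660]); G=np.array([562.6,309.5,79.4]); T=Ro.from_euler("xyz",[np.pi,-np.pi/6,psi])*Ro.from_euler("z",np.pi)
print(pose()[0],manip.read_state()["joints"]); go(G+90*n,T);go(G+45*n,T)
E
```

```text
[517.95101702 316.4494587  157.46029557] [ 0.63988909  0.36492657  1.66269032 -0.49104993  0.87798415 -0.26770867]
shift [0.    0.003 0.001] turn [-0.0178 -0.0155 -0.065 ] deg 12.4
shift [-0.007  0.014  0.18 ] turn [-0.0178 -0.0155 -0.065 ] deg 12.4
```

{"name": "apply_moves", "arguments": {"moves": [[[0,0.003,0.001],[-0.0178,-0.0155,-0.065],0],[[0,0.003,0.001],[-0.0178,-0.0155,-0.065],0],[[0,0.003,0.001],[-0.0178,-0.0155,-0.065],0],[[0,0.003,0.001],[-0.0178,-0.0155,-0.065],0]]}}

```text
clock: 4.62
eef_pos: [518.2, 317.5, 157.3]
eef_rot: [3.138, 0.521, 2.958]
wrist_force: [-0.3, -0.4, 0.0]
finger_gap: 93.6
finger_force: 0.0
```

```bash
python3 - <<'E'
from h import *
psi=np.radians(-9.9); n=np.array([-.5*np.cos(psi),-.5*np.sin(psi),.8660]); G=np.array([562.6,309.5,79.4]); T=Ro.from_euler("xyz",[np.pi,-np.pi/6,psi])*Ro.from_euler("z",np.pi)
print(pose()[0],manip.read_state()["joints"]); go(G,T)
E
```

```text
[518.22198803 317.46056102 157.32181214] [ 0.64119581  0.33970658  1.71371398 -0.5373566   0.78941434 -0.42123436]
shift [-0.001 -0.     0.36 ] turn [-0.0006 -0.0007 -0.0029] deg 0.5
```

{"name": "apply_moves", "arguments": {"moves": [[[0,0,0.12],[0,0,-0.003],0],[[0,0,0.2],[0,0,-0.003],0],[[0,0,0.26],[0,0,-0.003],0],[[0,0,0.31],[0,0,-0.003],0],[[0,0,0.34],[0,0,-0.003],0],[[0,0,0.36],[0,0,-0.003],0],[[0,0,0.36],[0,0,-0.003],0]]}}

```text
clock: 5.2
eef_pos: [562.3, 310.9, 78.5]
eef_rot: [-3.139, 0.521, 2.972]
wrist_force: [-0.1, 0.1, -0.1]
finger_gap: 93.9
finger_force: 0.0
```

{"name": "apply_moves", "arguments": {"moves": [[[0,0,0],[0,0,0],1],[[0,0,0],[0,0,0],1],[[0,0,0],[0,0,0],1],[[0,0,0],[0,0,0],1],[[0,0,0],[0,0,0],1],[[0,0,0],[0,0,0],1],[[0,0,0],[0,0,0],1],[[0,0,0],[0,0,0],1]], "squeeze": 40}}

```text
clock: 5.87
eef_pos: [562.0, 311.3, 79.2]
eef_rot: [-3.139, 0.522, 2.974]
wrist_force: [-4.7, -1.4, 6.1]
finger_gap: 59.5
finger_force: 40.0
```

{"name": "apply_moves", "arguments": {"moves": [[[0,0,-0.08],[0,0,0],1],[[0,0,-0.2],[0,0,0],1],[[0,0,-0.32],[0,0,0],1],[[0,0,-0.46],[0,0,0],1],[[0,0,-0.6],[0,0,0],1],[[0,0,-0.6],[0,0,0],1]], "squeeze": 55}}

```text
clock: 6.37
eef_pos: [487.8, 325.9, 215.1]
eef_rot: [3.137, 0.527, 2.972]
wrist_force: [1.0, 1.2, -0.8]
finger_gap: 59.7
finger_force: 55.0
```

```bash
python3 - <<'E'
from h import *
s=manip.read_state(); print(s["eef_pos"],s["eef_rot"],s["finger_gap"],s["joints"],s["wrist_force"])
T=Ro.from_euler("xyz",[np.pi,0,np.pi+np.radians(14.4)]); 
for P in([480,250,250],[523,150,260],[523,-226.3,240]): go(P,T)
E
```

```text
[487.75665676 325.9146906  215.07970011] [3.13693743 0.52687553 2.97179555] 59.67084835259694 [ 0.69029896  0.23080338  1.70969829 -0.50359157  0.90015616 -0.45473342] [ 0.9505893  1.1526214 -0.8212389]
shift [-0.088 -0.304 -0.112] turn [-0.0339  0.1655 -0.1305] deg 38.4
shift [-0.313 -0.67  -0.029] turn [-0.0339  0.1655 -0.1305] deg 38.4
shift [-0.493 -2.154  0.161] turn [-0.0339  0.1655 -0.1305] deg 38.4
```

{"name": "apply_moves", "arguments": {"moves": [[[-0.05,-0.1,-0.005],[-0.006,0.03,-0.024],1],[[-0.313,-0.67,-0.03],[-0.034,0.1655,-0.13],1],[[-0.313,-0.67,-0.03],[-0.034,0.1655,-0.13],1],[[-0.313,-0.67,-0.03],[-0.034,0.1655,-0.13],1],[[-0.313,-0.67,-0.03],[-0.034,0.1655,-0.13],1],[[-0.313,-0.67,-0.03],[-0.034,0.1655,-0.13],1],[[-0.313,-0.67,-0.03],[-0.034,0.1655,-0.13],1],[[-0.313,-0.67,-0.03],[-0.034,0.1655,-0.13],1],[[-0.313,-0.67,-0.03],[-0.034,0.1655,-0.13],1]]}}

```text
clock: 7.12
eef_pos: [523.8, 148.1, 253.6]
eef_rot: [-3.138, -0.007, -2.896]
wrist_force: [-1.0, 0.4, -2.4]
finger_gap: 59.7
finger_force: 55.0
```

```bash
python3 - <<'E'
from h import *
s=manip.read_state(); print(s["eef_pos"],s["eef_rot"],s["finger_gap"],s["joints"],s["wrist_force"])
T=Ro.from_euler("xyz",[np.pi,0,np.pi+np.radians(14.4)]); 
for P in([523,-60,250],[523,-226.3,240]): go(P,T)
E
```

```text
[523.76825882 148.07439211 253.64418986] [-3.13817827 -0.00680241 -2.89618262] 59.7023644567578 [ 0.20993245  0.26864104  1.48806901 -0.003713    1.39156083 -1.60561138] [-1.01455944  0.41063462 -2.4273082 ]
shift [ 0.205 -0.807  0.019] turn [-0.0011 -0.0022 -0.0019] deg 0.6
shift [ 0.366 -1.452  0.062] turn [-0.0011 -0.0022 -0.0019] deg 0.6
```

{"name": "apply_moves", "arguments": {"moves": [[[0.2,-0.8,0],[0,0,0],1],[[0.2,-0.8,0],[0,0,0],1],[[0.2,-0.8,0],[0,0,0],1],[[0.2,-0.8,0],[0,0,0],1],[[0.2,-0.8,0],[0,0,0],1],[[0.2,-0.8,0],[0,0,0],1]]}}

```text
clock: 7.62
eef_pos: [523.6, -62.0, 255.2]
eef_rot: [-3.136, -0.006, -2.898]
wrist_force: [0.8, 0.6, -1.5]
finger_gap: 59.5
finger_force: 55.0
```

{"name": "apply_moves", "arguments": {"moves": [[[0.166,-0.652,0.06],[0,-0.002,-0.002],1],[[0.166,-0.652,0.06],[0,-0.002,-0.002],1],[[0.166,-0.652,0.06],[0,-0.002,-0.002],1],[[0.166,-0.652,0.06],[0,-0.002,-0.002],1],[[0.166,-0.652,0.06],[0,-0.002,-0.002],1],[[0.166,-0.652,0.06],[0,-0.002,-0.002],1],[[0.166,-0.652,0.06],[0,-0.002,-0.002],1]]}}

```text
clock: 8.2
eef_pos: [524.0, -224.6, 241.1]
eef_rot: [-3.138, -0.0, -2.887]
wrist_force: [0.1, -0.1, -2.1]
finger_gap: 59.5
finger_force: 55.0
```

```bash
python3 - <<'E'
from h import *
s=manip.read_state(); print(s["eef_pos"],s["eef_rot"],s["finger_gap"],s["joints"],s["wrist_force"])
a=viewer.camera("side"); b=viewer.camera("top"); cv2.imwrite("pics/side2.png",a); cv2.imwrite("pics/top2.png",b)
o=np.zeros((500,800,3),np.uint8)
o[:,:400]=cv2.resize(a[140:240,270:350],(400,500),interpolation=cv2.INTER_CUBIC); o[:,400:]=cv2.resize(b[130:230,290:370],(400,500),interpolation=cv2.INTER_CUBIC)
cv2.imwrite("pics/crop3.png",o)
E
```

```text
[ 524.03725121 -224.64993107  241.09543732] [-3.13846677e+00 -3.85147070e-04 -2.88712086e+00] 59.536106136378145 [-0.46807053  0.3306833   1.43709133 -0.00265171  1.37204047 -2.29281798] [ 0.11058201 -0.05312408 -2.12650296]
```

View pics/crop3.png

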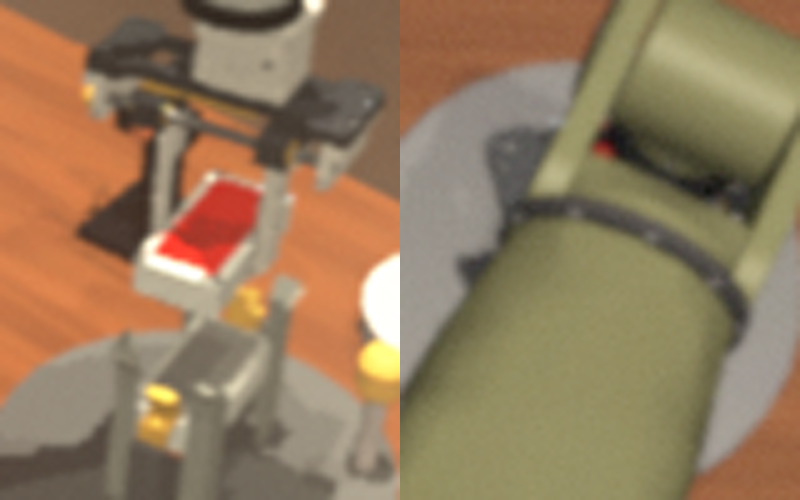

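The held red cassette is level at about (310,185) in the side view, over the magazine, whose guide tops are at (295,210), (311,218) and (327,198). The arm blocks the top view. I'll compare both in the same side camera.

```bash
python3 - <<'E'
from h import *
a=cv2.imread("pics/side2.png"); a1=cv2.imread("pics/side1.png")
p,R=pose(); 
m=blobs(a,(0,120,60),(10,255,255),(290,165,330,205))[0]
ap=cv2.approxPolyDP(cv2.convexHull(m),2,True)[:,0]; print("red poly",ap.tolist())
for x,y in [(302,190.4),(312,194.4),(312.6,177)]+[(299,188),(314.4,195.6),(312,175)]:
    X=onz("side",(x,y),p[2]+10); print((x,y),"tool frame",np.round(R.inv().apply(X-p),1))
print("guides mid side z174",np.round(onz("side",(310.9,204.7),174),1))
print("guides each",[np.round(onz("side",(170+x/3.3,120+y/3.3),174),1).tolist() for x,y in((412,295),(466,325),(464,240),(518,258))])
c=blobs(a1,(0,0,165),(180,45,255),(294,197,327,228))[0]; 
for x,y in [(440,312),(488,340)] : pass
o=cv2.resize(a1[185:245,285:345],(600,600),interpolation=cv2.INTER_CUBIC)
t=cv2.resize(cv2.imread("pics/top1.png")[150:210,310:350],(400,600),interpolation=cv2.INTER_CUBIC)
cv2.imwrite("pics/crop4.png",np.hstack([cv2.resize(o,(440,440)),cv2.resize(t,(293,440))]))
E
```

```text
red poly [[321, 178], [320, 185], [312, 194], [302, 190], [313, 176]]
(302, 190.4) tool frame [ 50.5  14.6 -10. ]
(312, 194.4) tool frame [ 53.  -21.6  -9.9]
(312.6, 177) tool frame [-38.3  18.2 -10.1]
(299, 188) tool frame [ 43.8  28.6 -10.1]
(314.4, 195.6) tool frame [ 54.7 -30.6  -9.9]
(312, 175) tool frame [-48.4  25.1 -10.1]
guides mid side z174 [ 517.  -231.7  174. ]
guides each [[458.4, -211.2, 174.0], [462.2, -278.4, 174.0], [569.4, -187.1, 174.0], [586.4, -246.6, 174.0]]
```

View pics/crop4.png

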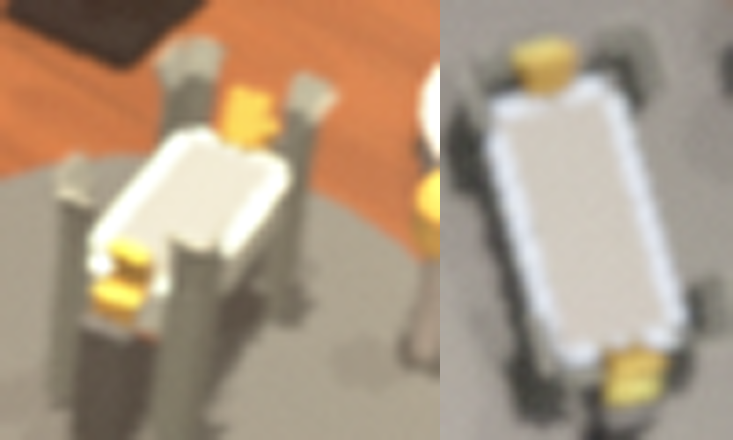

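Left, the grey frame has far-left (195,130), far-right (290,175) and near-left (92,235) in the side part. Right, its corners in the top part are (492,100), (612,78), (560,360) and (688,322). I'll cast these.

```bash
python3 - <<'E'
from h import *
k=440/60
gs=[onz("side",(285+x/k,185+y/k),128) for x,y in((195,130),(92,235),(290,175))]
gt=[onz("top",(310+(x-440)/k,150+y/k),128) for x,y in((492,100),(560,360),(688,322),(612,78))]
print("side grey FL NL FR",np.round(gs,1).tolist(),"mid NL-FR",np.round((gs[1]+gs[2])/2,1))
print("top grey",np.round(gt,1).tolist(),"mid",np.round(np.mean(gt,0),1))
d=lambda u:round(np.degrees(np.arctan2(u[1],u[0])),1)
print("yaw top",d(gt[0]-gt[1]),d(gt[3]-gt[2]),"cross",d(gt[0]-gt[3])-90,d(gt[1]-gt[2])-90,"len",np.linalg.norm(gt[0]-gt[1]),np.linalg.norm(gt[0]-gt[3]))
t=[(195,130,492,100),(92,235,560,360),(290,175,612,78)]
for x,y,u,v in t: X,e=tri((310+(u-440)/k,150+v/k),(285+x/k,185+y/k)); print("tri",np.round(X,1),round(e,1))
k=5;rs=[onz("side",(270+x/k,140+y/k),pose()[0][2]+10) for x,y in((210,175),(145,240))]
print("side red FL NL",np.round(rs,1).tolist(),"rel to grey, world",np.round((np.sum(rs,0)-gs[0]-gs[1])/2,1),"TCP",np.round(pose()[0],1))
# brightness profile of grey long sides, top view: subpixel edges along the short axis
b=cv2.imread("pics/top1.png"); g=cv2.cvtColor(b,cv2.COLOR_BGR2GRAY).astype(float)
for L in(90,):
  for yaw in(13,14,15,16):
    w=np.radians(yaw); ux=np.array([np.cos(w),np.sin(w),0]);uy=np.array([-np.sin(w),np.cos(w),0]); S=np.arange(-50,51,1.)
    prof=np.array([[cv2.getRectSubPix(g.astype(np.float32),(1,1),tuple(map(float,proj("top",np.array([524,-226.5,128])+ux*l+uy*s))))[0,0] for s in S] for l in np.linspace(-30,30,13)])
    P=prof.mean(0); D=np.gradient(P); print(yaw,"edges y",S[30+0:50][0] if 0 else S[:50][np.argmax(D[:50])],S[50:][np.argmin(D[50:])],round(D.max(),2),round(D.min(),2))
E
```

```text
side grey FL NL FR [[576.3, -191.7, 128.0], [478.7, -209.8, 128.0], [582.5, -245.9, 128.0]] mid NL-FR [ 530.6 -227.8  128. ]
top grey [[576.1, -189.7, 128.0], [463.1, -216.2, 128.0], [479.8, -270.6, 128.0], [586.1, -241.3, 128.0]] mid [ 526.3 -229.4  128. ]
yaw top 13.2 15.4 cross 11.0 17.099999999999994 len 116.04365820164895 52.56786850059179
tri [ 577.  -190.4  126.7] 1.4
tri [ 463.9 -216.8  140. ] 7.5
tri [ 587.7 -242.4  123. ] 0.5
side red FL NL [[564.7, -187.7, 251.6], [474.6, -207.6, 251.6]] rel to grey, world [ -7.9   3.1 123.6] TCP [ 524.2 -224.2  241.6]
13 edges y -31.0 33.0 9.28 -18.65
14 edges y -31.0 33.0 9.3 -18.79Traceback (most recent call last):
  File "<stdin>", line 18, in <module>
  File "h.py", line 17, in proj
    i=viewer.camera_info(n); K=np.array(i["camera_matrix"]); c=np.array(i["R"])@X+np.array(i["t"]); u=c[:2]/c[2]
ValueError: time passes only in moves, steps and waits
```

```bash
sed -i 's/^def ray/_c={}\ndef info(n):\n    if n not in _c: _c[n]=viewer.camera_info(n)\n    return _c[n]\ndef ray/; s/i=viewer.camera_info(n)/i=info(n)/' h.py
cat >> h.py <<'E'
def prof(img,n,C,u,S):   # samples of a float image along a world line C+u*s
    q=np.array([proj(n,C+u*s) for s in S],np.float32)[None]
    return cv2.remap(img.astype(np.float32),q[...,0],q[...,1],cv2.INTER_LINEAR)[0]
def span(P,S):           # half-level crossings of a bright band
    h=(np.percentile(P,90)+np.percentile(P,10))/2; i=np.where(P>h)[0]; a,b=i[0],i[-1]
    f=lambda k,l:S[k]+(S[l]-S[k])*(h-P[k])/(P[l]-P[k])
    return round(f(a-1,a),1) if a else None, round(f(b,b+1),1) if b+1<len(S) else None
E
python3 - <<'E'
from h import *
red=lambda im:(lambda f:f[...,2]-np.maximum(f[...,1],f[...,0]))(im.astype(float))
a2,a1,b1=[cv2.imread(f"pics/{n}.png") for n in("side2","side1","top1")]
S=np.arange(-75,76,1.)
psi=np.radians(-9.9); xc=np.array([.866*np.cos(psi),.866*np.sin(psi),.5]); yc=np.array([-np.sin(psi),np.cos(psi),0]); X=np.array([557.7,310.4,88.1])
for n,im in(("side",a1),("top",b1)):
    print("rack",n,[span(prof(red(im),n,X+yc*o,xc,S),S) for o in(-12,-6,0,6,12)],"y",[span(prof(red(im),n,X+xc*o,yc,S[30:-30]),S[30:-30]) for o in(-30,0,30)])
p,R=pose(); M=R.as_matrix()
for dz in(8,10,12):
    C=p+[0,0,dz]; print("held",dz,[span(prof(red(a2),"side",C+M[:,1]*o,M[:,0],S),S) for o in(-12,-6,0,6,12,16)],"y",[span(prof(red(a2),"side",C+M[:,0]*o,M[:,1],S[30:-30]),S[30:-30]) for o in(-30,-20,20,30,40)])
g=cv2.cvtColor(b1,cv2.COLOR_BGR2GRAY).astype(float)
# disc: far edge and side edges, top view, z=43
A=np.array([522.,-225.5,43]); s=np.arange(130,170,.5)
for th in(-30,-15,0,15,30,90,80,100,-90,-80,-100):
    w=np.radians(th); P=prof(g,"top",A,np.array([np.cos(w),np.sin(w),0]),s); D=np.gradient(cv2.GaussianBlur(P[None],(1,1),0)[0]); i=np.argmax(abs(D)); print(th,s[i],round(D[i],1),end="; ")
print()
for yaw in(14.4,):
    w=np.radians(yaw); ux=np.array([np.cos(w),np.sin(w),0]);uy=np.array([-np.sin(w),np.cos(w),0]); s=np.arange(-50,51,1.)
    for l in(-40,-20,0,20,40):
        P=prof(g,"top",np.array([524,-226.5,128])+ux*l,uy,s); D=np.gradient(P); print(l,"edges",s[:50][np.argmax(D[:50])],s[50:][np.argmin(D[50:])],end="; ")
E
```

```text
rack side [(np.float64(-48.5), np.float64(48.6)), (np.float64(-48.4), np.float64(48.3)), (np.float64(-48.2), np.float64(48.6)), (np.float64(-48.2), np.float64(48.2)), (np.float64(-48.3), np.float64(48.3))] y [(np.float64(-17.5), np.float64(19.6)), (np.float64(-17.3), np.float64(19.2)), (np.float64(-18.7), np.float64(20.0))]
rack top [(np.float64(-50.3), np.float64(48.8)), (np.float64(-49.7), np.float64(48.6)), (np.float64(-49.6), np.float64(48.6)), (np.float64(-50.2), np.float64(48.8)), (np.float64(-50.0), np.float64(48.4))] y [(np.float64(-20.1), np.float64(20.7)), (np.float64(-20.3), np.float64(20.2)), (np.float64(-20.4), np.float64(20.3))]
held 8 [(np.float64(-40.7), np.float64(48.2)), (np.float64(-52.6), np.float64(48.2)), (np.float64(-68.4), np.float64(48.0)), (np.float64(-53.7), np.float64(48.9)), (np.float64(-53.5), np.float64(48.2)), (np.float64(-52.2), np.float64(48.4))] y [(None, np.float64(22.4)), (np.float64(-19.1), np.float64(22.8)), (np.float64(-22.7), np.float64(23.7)), (np.float64(-21.3), np.float64(23.2)), (np.float64(-21.0), np.float64(21.3))]
held 10 [(np.float64(-
[... 411 characters left out ...]
12 [(np.float64(-41.4), np.float64(52.9)), (np.float64(-47.9), np.float64(53.7)), (np.float64(-48.7), np.float64(53.3)), (np.float64(-65.0), np.float64(54.4)), (np.float64(-46.8), np.float64(53.3)), (np.float64(-46.1), np.float64(53.3))] y [(None, np.float64(35.3)), (np.float64(-19.3), np.float64(20.4)), (np.float64(-24.5), np.float64(21.4)), (np.float64(-24.0), np.float64(22.5)), (np.float64(-22.9), np.float64(19.5))]
-30 147.5 -2.0; -15 152.0 -2.3; 0 152.0 -2.0; 15 151.5 -2.3; 30 149.5 -2.7; 90 149.5 -4.1; 80 147.5 -4.0; 100 147.5 -4.6; -90 151.0 -2.3; -80 149.0 -2.4; -100 148.0 -2.3; 
-40 edges -31.0 36.0; -20 edges -31.0 32.0; 0 edges -30.0 33.0; 20 edges -32.0 33.0; 40 edges -32.0 33.0;
```

Measured the same way, the held panel is centred on the TCP to within 1 mm. The turntable axis comes out at about (524, -226.3), agreeing between the disc edges and the latches, so I'll correct y by 2 mm and lower it.

{"name": "apply_moves", "arguments": {"moves": [[[0.001,-0.008,0.04],[0,0,0],1],[[0.001,-0.008,0.1],[0,0,0],1],[[0.001,-0.008,0.15],[0,0,0],1],[[0.001,-0.008,0.18],[0,0,0],1],[[0.001,-0.008,0.18],[0,0,0],1],[[0.001,-0.008,0.18],[0,0,0],1]]}}

```text
clock: 8.8
eef_pos: [524.2, -227.8, 196.5]
eef_rot: [-3.139, -0.001, -2.887]
wrist_force: [1.3, -0.4, -2.0]
finger_gap: 59.4
finger_force: 55.0
```

{"name": "apply_moves", "arguments": {"moves": [[[0,0,0.015],[0,0,0],1],[[0,0,0.03],[0,0,0],1],[[0,0,0.045],[0,0,0],1],[[0,0,0.06],[0,0,0],1],[[0,0,0.06],[0,0,0],1]]}}

```text
clock: 9.22
eef_pos: [523.9, -228.1, 180.7]
eef_rot: [-3.139, -0.001, -2.887]
wrist_force: [0.2, 0.4, -1.5]
finger_gap: 59.6
finger_force: 55.0
```

{"name": "apply_moves", "arguments": {"moves": [[[-0.001,0.007,0.0],[0,0,0],1],[[-0.001,0.007,0.015],[0,0,0],1],[[-0.001,0.007,0.03],[0,0,0],1],[[-0.001,0.007,0.045],[0,0,0],1],[[-0.001,0.007,0.06],[0,0,0],1],[[-0.001,0.007,0.06],[0,0,0],1]]}}

```text
clock: 9.72
eef_pos: [523.6, -226.4, 165.5]
eef_rot: [-3.14, -0.002, -2.887]
wrist_force: [0.0, 0.5, -2.0]
finger_gap: 59.9
finger_force: 55.0
```

{"name": "apply_moves", "arguments": {"moves": [[[0,0,0.015],[0,0,0],1],[[0,0,0.03],[0,0,0],1],[[0,0,0.045],[0,0,0],1],[[0,0,0.06],[0,0,0],1],[[0,0,0.07],[0,0,0],1],[[0,0,0.07],[0,0,0],1]]}}

```text
clock: 10.22
eef_pos: [523.9, -226.6, 148.6]
eef_rot: [-3.139, -0.001, -2.887]
wrist_force: [0.0, -0.6, -0.0]
finger_gap: 59.6
finger_force: 55.0
```

{"name": "apply_moves", "arguments": {"moves": [[[0,0,0.02],[0,0,0],1],[[0,0,0.04],[0,0,0],1],[[0,0,0.06],[0,0,0],1],[[0,0,0.075],[0,0,0],1],[[0,0,0.075],[0,0,0],1]]}}

```text
clock: 10.63
eef_pos: [523.9, -226.6, 129.5]
eef_rot: [-3.139, -0.001, -2.887]
wrist_force: [0.9, 0.1, 1.9]
finger_gap: 59.6
finger_force: 55.0
```

{"name": "apply_moves", "arguments": {"moves": [[[0,0,0.02],[0,0,0],1],[[0,0,0.04],[0,0,0],1],[[0,0,0.055],[0,0,0],1],[[0,0,0.066],[0,0,0],1],[[0,0,0.066],[0,0,0],1],[[0,0,0.066],[0,0,0],1]]}}

```text
clock: 11.13
eef_pos: [524.0, -226.7, 113.8]
eef_rot: [-3.139, -0.0, -2.887]
wrist_force: [1.2, 0.3, 3.9]
finger_gap: 59.7
finger_force: 55.0
```

{"name": "apply_moves", "arguments": {"moves": [[[0,0,0.006],[0,0,0],1],[[0,0,0.006],[0,0,0],1],[[0,0,0.006],[0,0,0],1],[[0,0,0.006],[0,0,0],1]]}}

```text
clock: 11.47
eef_pos: [524.0, -226.7, 112.4]
eef_rot: [-3.139, -0.0, -2.887]
wrist_force: [0.7, 1.1, 4.2]
finger_gap: 59.7
finger_force: 55.0
```

```bash
python3 - <<'E'
from h import *
s=manip.read_state(); print(s["eef_pos"],s["wrist_force"],s["moment"])
a=viewer.camera("side"); cv2.imwrite("pics/side3.png",a); cv2.imwrite("pics/crop5.png",cv2.resize(a[175:245,270:360],(720,560),interpolation=cv2.INTER_CUBIC))
E
```

```text
[ 523.96272694 -226.68017133  112.41993912] [0.70071657 1.10720599 4.18958048] [ 0.30078164 -0.00732179 -0.03141749]
```

View pics/crop5.png

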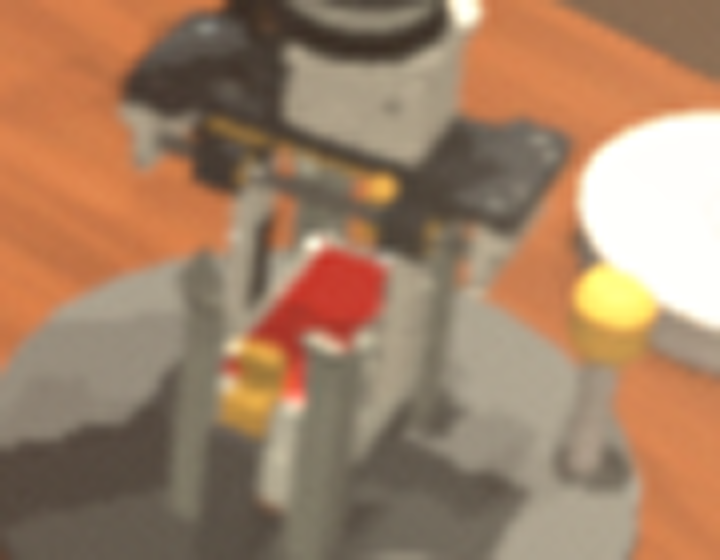

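The near latch at about (300,222) is now over the red panel's end. The cassette sits down in the guides. I'll release and rise, then check both latches.

{"name": "apply_moves", "arguments": {"moves": [[[0,0,0],[0,0,0],0],[[0,0,0],[0,0,0],0],[[0,0,0],[0,0,0],0],[[0,0,0],[0,0,0],0],[[0,0,0],[0,0,0],0],[[0,0,0],[0,0,0],0],[[0,0,-0.05],[0,0,0],0],[[0,0,-0.15],[0,0,0],0],[[0,0,-0.3],[0,0,0],0],[[0,0,-0.45],[0,0,0],0],[[0,0,-0.6],[0,0,0],0],[[0,0,-0.6],[0,0,0],0]]}}

```text
clock: 12.52
eef_pos: [525.4, -227.0, 270.0]
eef_rot: [-3.132, 0.008, -2.887]
wrist_force: [0.2, 0.0, 0.6]
finger_gap: 93.9
finger_force: 0.0
```

{"name": "apply_moves", "arguments": {"moves": [[[0.7,0.6,0],[0,0,0],0],[[0.7,0.6,0],[0,0,0],0],[[0.7,0.6,0],[0,0,0],0],[[0.7,0.6,0],[0,0,0],0],[[0.7,0.6,0],[0,0,0],0],[[0.7,0.6,0],[0,0,0],0],[[0.7,0.6,0],[0,0,0],0],[[0.7,0.6,0],[0,0,0],0]]}}

```text
clock: 13.18
eef_pos: [316.6, -125.1, 262.4]
eef_rot: [-3.137, 0.001, -2.887]
wrist_force: [0.7, -0.5, -0.3]
finger_gap: 93.6
finger_force: 0.0
```

```bash
python3 - <<'E'
from h import *
s=manip.read_state(); print(s["clock"],s["eef_pos"],s["finger_gap"],s["joints"])
a=viewer.camera("side"); b=viewer.camera("top"); cv2.imwrite("pics/side4.png",a); cv2.imwrite("pics/top4.png",b)
cv2.imwrite("pics/crop6.png",np.hstack([cv2.resize(a[185:245,285:345],(440,440),interpolation=cv2.INTER_CUBIC),cv2.resize(b[150:210,305:355],(360,440),interpolation=cv2.INTER_CUBIC)]))
red=lambda im:(lambda f:f[...,2]-np.maximum(f[...,1],f[...,0]))(im.astype(float))
w=np.radians(14.4); ux=np.array([np.cos(w),np.sin(w),0]);uy=np.array([-np.sin(w),np.cos(w),0]); S=np.arange(-40,41,1.)
C=np.array([524,-226.3,128]); print("y side/top",[span(prof(red(im),n,C+ux*20,uy,S),S) for n,im in(("side",a),("top",b))])
for n,roi in(("top",(305,150,355,210)),("side",(290,190,330,230))):
    c=blobs(b if n=="top" else a,(0,120,60),(10,255,255),roi)[0]; m=cv2.moments(c); print(n,m["m10"]/m["m00"],m["m01"]/m["m00"])
E
```

```text
13.1833 [ 316.6451423  -125.06769167  262.43080428] 93.59197845170078 [-0.48205197 -0.22801003  1.97419588 -0.00248225  1.39173632 -2.3068765 ]
y side/top [(np.float64(-18.9), np.float64(21.3)), (np.float64(-20.2), np.float64(22.2))]
top 328.8957393483709 180.2170426065163
side 310.481228668942 211.92377701934015
```

View pics/crop6.png

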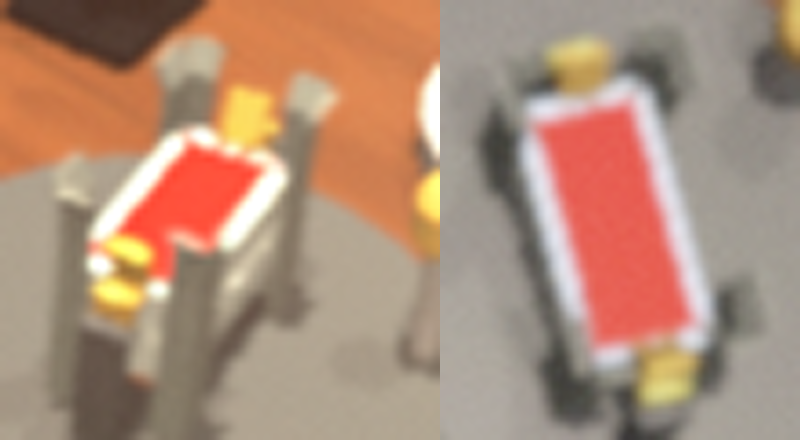

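Both latches are shut over the ends of the red cassette: (303,221) and (318,201) in the side view, with the same look over the red as over the grey before. Now for the knob.

```bash
python3 - <<'E'
from h import *
b=cv2.imread("pics/top4.png"); c=blobs(b,(18,110,100),(34,255,255),(340,140,375,170))[0]; (cx,cy),r=cv2.minEnclosingCircle(c); print("top circle",cx,cy,r)
m=cv2.moments(c); ct=(m["m10"]/m["m00"],m["m01"]/m["m00"])
for sp in((346.6,212.25),(346.3,216)): X,e=tri(ct,sp); print(np.round(X,1),round(e,1))
X=onz("top",ct,148); A=np.array([524,-226.3,148]); d=X-A; print("z148",np.round(X,1),"r",np.hypot(*d[:2]),"az",np.degrees(np.arctan2(d[1],d[0])))
a=cv2.imread("pics/side4.png"); c=blobs(a,(15,90,60),(36,255,255),(335,200,360,228),5)[0]; print("side bbox",cv2.boundingRect(c))
az=np.arctan2(d[1],d[0]); K=A[:2]+125*np.array([np.cos(az),np.sin(az)]); print("K",K)
T=Ro.from_euler("xyz",[np.pi,0,az+np.pi]); print("yaw",np.degrees(az)+180)
go([K[0],K[1],230],T); print(manip.read_state()["eef_pos"],manip.read_state()["eef_rot"])
E
```

```text
top circle 357.3235168457031 152.6764678955078 6.275914669036865
[ 611.3 -316.4  138.1] 3.2
[ 614.5 -318.7  121.3] 1.0
z148 [ 607.3 -313.   148. ] r 120.18620111414162 az -46.14954706282765
side bbox (341, 208, 12, 13)
K [ 610.59730822 -316.44380849]
yaw 133.85045293717235
shift [-0.943 -1.034  0.131] turn [-0.0009  0.0005  0.3374] deg 60.7
[ 317.39209016 -125.46398878  262.0238987 ] [-3.13851821e+00 -2.20161014e-04 -2.88715327e+00]
```

{"name": "apply_moves", "arguments": {"moves": [[[-0.94,-1,0.08],[0,0,0.337],0],[[-0.94,-1,0.08],[0,0,0.337],0],[[-0.94,-1,0.08],[0,0,0.337],0],[[-0.94,-1,0.08],[0,0,0.337],0],[[-0.94,-1,0.08],[0,0,0.337],0],[[-0.94,-1,0.08],[0,0,0.337],0],[[-0.94,-1,0.08],[0,0,0.337],0],[[-0.94,-1,0.08],[0,0,0.337],0],[[-0.94,-1,0.08],[0,0,0.337],0],[[-0.94,-1,0.08],[0,0,0.337],0],[[-0.94,-1,0.08],[0,0,0.337],0],[[-0.94,-1,0.08],[0,0,0.337],0]]}}

```text
clock: 14.28
eef_pos: [606.9, -307.7, 242.2]
eef_rot: [-3.14, 0.002, 2.34]
wrist_force: [0.1, -0.6, 0.1]
finger_gap: 94.0
finger_force: 0.0
```

```bash
python3 - <<'E'
from h import *
s=manip.read_state(); print(s["eef_pos"],s["eef_rot"],s["joints"])
T=Ro.from_euler("xyz",[np.pi,0,np.radians(133.9)]); go([610.8,-316.4,126],T)
E
```

```text
[ 606.88595188 -307.66879166  242.21068857] [-3.13966802e+00  1.77604145e-03  2.33971434e+00] [-0.52214532  0.59149223  1.06146491 -0.00234833  1.48746012 -1.29086752]
shift [-0.035 -0.012  0.465] turn [-0.0006  0.0006  0.0009] deg 0.2
```

{"name": "apply_moves", "arguments": {"moves": [[[-0.035,-0.012,0.0],[0,0,0],0],[[-0.035,-0.012,0.1],[0,0,0],0],[[-0.035,-0.012,0.2],[0,0,0],0],[[-0.035,-0.012,0.3],[0,0,0],0],[[-0.035,-0.012,0.38],[0,0,0],0],[[-0.035,-0.012,0.44],[0,0,0],0],[[-0.035,-0.012,0.465],[0,0,0],0],[[-0.035,-0.012,0.465],[0,0,0],0],[[-0.035,-0.012,0.465],[0,0,0],0]]}}

```text
clock: 15.03
eef_pos: [611.2, -316.7, 127.8]
eef_rot: [-3.14, 0.004, 2.338]
wrist_force: [0.7, 0.1, 0.5]
finger_gap: 93.9
finger_force: 0.0
```

{"name": "apply_moves", "arguments": {"moves": [[[0,0,0],[0,0,0],1],[[0,0,0],[0,0,0],1],[[0,0,0],[0,0,0],1],[[0,0,0],[0,0,0],1],[[0,0,0],[0,0,0],1],[[0,0,0],[0,0,0],1],[[0,0,0],[0,0,0],1],[[0,0,0],[0,0,0],1],[[0,0,0],[0,0,0],1],[[0,0,0],[0,0,0],1]], "squeeze": 15}}

```text
clock: 15.87
eef_pos: [611.1, -316.7, 126.3]
eef_rot: [-3.14, 0.002, 2.337]
wrist_force: [0.4, -0.0, 0.1]
finger_gap: 35.1
finger_force: 15.0
```

{"name": "apply_moves", "arguments": {"moves": [[[0.002,-0.044,0],[0,0,0.028],1],[[0.008,-0.087,0],[0,0,0.056],1],[[0.017,-0.129,0],[0,0,0.083],1],[[0.03,-0.171,0],[0,0,0.111],1],[[0.047,-0.211,0],[0,0,0.139],1],[[0.067,-0.25,0],[0,0,0.167],1],[[0.09,-0.287,0],[0,0,0.194],1],[[0.117,-0.321,0],[0,0,0.222],1],[[0.146,-0.354,0],[0,0,0.25],1],[[0.179,-0.383,0],[0,0,0.278],1],[[0.179,-0.383,0],[0,0,0.278],1]]}}

```text
clock: 16.78
eef_pos: [509.9, -350.6, 126.3]
eef_rot: [-3.141, 0.002, 1.459]
wrist_force: [0.1, 2.1, -4.7]
finger_gap: 34.9
finger_force: 15.0
```

{"name": "apply_moves", "arguments": {"moves": [[[0.001,-0.035,0],[0,0,0.022],1],[[0.004,-0.061,0],[0,0,0.039],1],[[0.006,-0.074,0],[0,0,0.047],1],[[0.006,-0.078,0],[0,0,0.05],1],[[0.006,-0.078,0],[0,0,0.05],1],[[0.006,-0.078,0],[0,0,0.05],1]]}}

```text
clock: 17.28
eef_pos: [492.0, -347.0, 126.2]
eef_rot: [3.141, 0.002, 1.309]
wrist_force: [-0.2, 4.1, -1.1]
finger_gap: 35.1
finger_force: 15.0
```

{"name": "apply_moves", "arguments": {"moves": [[[0,-0.005,0],[0,0,0.003],1],[[0,-0.009,0],[0,0,0.006],1],[[0,-0.012,0],[0,0,0.008],1],[[0,-0.012,0],[0,0,0.008],1]]}}

```text
clock: 17.62
eef_pos: [491.3, -346.6, 126.3]
eef_rot: [3.135, 0.003, 1.283]
wrist_force: [23.2, -1.2, -13.2]
finger_gap: 35.3
finger_force: 15.0
```

A 23 N force against the motion at about 59.5° shows it's on the stop. I'll let go, rise and move clear.

{"name": "apply_moves", "arguments": {"moves": [[[0,0,0],[0,0,0],0],[[0,0,0],[0,0,0],0],[[0,0,0],[0,0,0],0],[[0,0,0],[0,0,0],0],[[0,0,0],[0,0,0],0],[[0,0,0],[0,0,0],0],[[0,0,-0.08],[0,0,0],0],[[0,0,-0.2],[0,0,0],0],[[0,0,-0.35],[0,0,0],0],[[0,0,-0.5],[0,0,0],0],[[0,0,-0.6],[0,0,0],0],[[0,0,-0.6],[0,0,0],0]]}}

```text
clock: 18.62
eef_pos: [489.8, -346.9, 282.6]
eef_rot: [3.132, 0.006, 1.282]
wrist_force: [-0.4, 0.6, 0.4]
finger_gap: 93.9
finger_force: 0.0
```

{"name": "apply_moves", "arguments": {"moves": [[[0.1,0.9,0],[0,0,0],0],[[0.1,0.9,0],[0,0,0],0],[[0.1,0.9,0],[0,0,0],0],[[0.1,0.9,0],[0,0,0],0],[[0.1,0.9,0],[0,0,0],0],[[0.1,0.9,0],[0,0,0],0],[[0.1,0.9,0],[0,0,0],0]]}}

```text
clock: 19.2
eef_pos: [705.9, -385.1, 275.2]
eef_rot: [3.14, 0.003, 1.282]
wrist_force: [0.6, -0.5, 0.2]
finger_gap: 93.8
finger_force: 0.0
```

```bash
python3 - <<'E'
from h import *
s=manip.read_state(); print(s["clock"],s["eef_pos"],s["wrist_force"])
E
```

```text
19.2 [ 705.86544543 -385.1263009   275.21561038] [ 0.6306134  -0.54896923  0.17834658]
```

{"name": "apply_moves", "arguments": {"moves": [[[0.5,-0.95,-0.1],[0,0,0],0],[[0.5,-0.95,-0.1],[0,0,0],0],[[0.5,-0.95,-0.1],[0,0,0],0],[[0.5,-0.95,-0.1],[0,0,0],0],[[0.5,-0.95,-0.1],[0,0,0],0],[[0.5,-0.95,-0.1],[0,0,0],0],[[0.5,-0.95,-0.1],[0,0,0],0],[[0.5,-0.95,-0.1],[0,0,0],0]]}}

```text
clock: 19.87
eef_pos: [513.0, -197.9, 299.3]
eef_rot: [3.14, 0.003, 1.282]
wrist_force: [1.4, 0.3, 0.7]
finger_gap: 94.1
finger_force: 0.0
```

{"name": "apply_moves", "arguments": {"moves": [[[0.8,-0.6,-0.1],[0,0,0],0],[[0.8,-0.6,-0.1],[0,0,0],0],[[0.8,-0.6,-0.1],[0,0,0],0],[[0.8,-0.6,-0.1],[0,0,0],0],[[0.8,-0.6,-0.1],[0,0,0],0],[[0.8,-0.6,-0.1],[0,0,0],0],[[0.8,-0.6,-0.1],[0,0,0],0],[[0.8,-0.6,-0.1],[0,0,0],0]]}}

```text
clock: 20.53
eef_pos: [427.6, 36.7, 324.2]
eef_rot: [3.138, 0.003, 1.285]
wrist_force: [0.6, -0.2, 0.5]
finger_gap: 94.0
finger_force: 0.0
```

```bash
python3 - <<'E'
from h import *
a=viewer.camera("side"); b=viewer.camera("top"); cv2.imwrite("pics/side5.png",a); cv2.imwrite("pics/top5.png",b)
c=blobs(b,(18,110,100),(34,255,255),(280,140,375,250),30)
for k in c:
    m=cv2.moments(k); X=onz("top",(m["m10"]/m["m00"],m["m01"]/m["m00"]),132); d=X-[524,-226.3,132]; print(np.round(X,1),np.hypot(*d[:2]),"az",np.degrees(np.arctan2(d[1],d[0])))
cv2.imwrite("pics/crop7.png",np.hstack([cv2.resize(a[180:250,270:360],(430,334),interpolation=cv2.INTER_CUBIC),cv2.resize(b[100:245,130:390],(370,334) if 0 else (370,206)) if 0 else cv2.resize(b[135:240,270:380],(350,334),interpolation=cv2.INTER_CUBIC)]))
E
```

```text
[ 490.4 -347.4  132. ] 125.64199725165298 az -105.52701632399129
```

View pics/crop7.png

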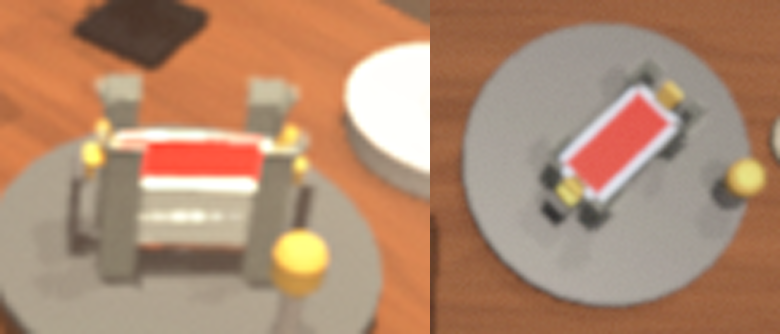

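View pics/top5.png

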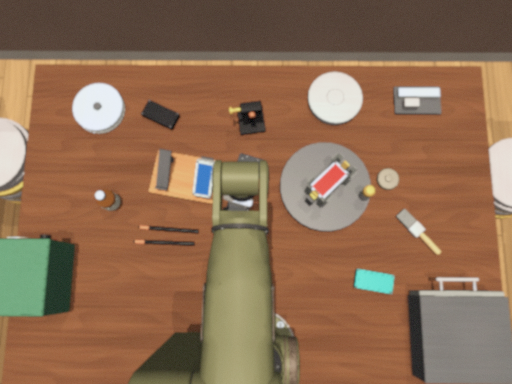

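The turntable is round at about 59.6°, with the knob at (369,190) and the red cassette latched at (329,180). Blue is still on the rack at (204,178), and the bystanders are where they were. Handing in.

```bash
python3 -c "
from cell import manip
print(manip.sign_off())"
```

```text
the job is handed in; nothing more can be done
None
```

The red cassette is latched in the magazine on top of the grey one, and the turntable is turned clockwise to its stop (felt at 23 N, about 59.6° by camera) and released; I handed the job in at about 20.6 s of the 59 s limit, with the blue cassette and the other things in place.

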